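# Pack the bracket kit and hold its cover panel flush

### The arm

A 7-joint arm with a two-finger parallel gripper is mounted at the origin on the work surface. World frame = base frame: x ahead of the robot, y to its left, z up, the work surface at z = 0. Lengths are in m, angles in rad, forces in N, time in s.
With the tool pointing down it reaches from about 0.425 to 0.925 m from the base axis. Payload 6.8 kg.
Tool frame: the origin (TCP) lies midway between the tips of the shut fingers; the grasp point (between the pads) lies 19 mm behind it; y points along the fingers, z is the direction in which the jaws open and shut, and the axes are right-handed (so a half turn about y gives the same grasp; the last joint's range is limited). The gripper opens to 85 mm and grips with 20 to 120 N. Pads are 22 mm wide; open, the fingers measure 114 mm over their backs; the gripper's body (76 mm by 85 mm) begins 54 mm behind the grasp point. The pads swing forward as they close: fully open they stand 13 mm farther back than shut.
Start: joints at [1.004, 0.477, 0.022, 1.555, -0.011, 1.109, -0.083], TCP at [0.299, -0.605, 0.231] pointing down, gripper open.
Joint ranges: [-2.96, 2.96], [-0.34, 2.1], [-1.41, 1.46], [0.24, 2.44], [-1.37, 4.51], [0.17, 1.92], [-2.96, 2.96]. Speed limits (rad/s): [2.39, 2.39, 3.14, 3.14, 3.14, 3.14, 3.14].

### API

Orientations are given as a unit quaternion [w, x, y, z].
In Python, from station import bot gives the robot as it stands. The module is installed in compiled form; this text tells all that it offers.
- The arm moves only by the shell command python3 -m crank 'ROWS' [FORCE]. ROWS is JSON, a list of rows, each an object with "linear": the shift along the tool's x, y, z in m, a list of three; "dr": the turn, a rotation vector about the tool's x, y, z in degrees, a list of three; "hand": the gripper command: -1 is shut, 1 is fully open, values between are in proportion. A call has 1 to 10 rows; each row is the pose to reach, as a shift and turn from the pose commanded when the call began, along the tool's axes at that moment; what a row does not reach only later rows make up. A row lasts 1/12 s, in which the tool goes at most 41.7 mm and 7.16 degrees, less where a joint would pass 70% of its speed; a pose out of reach is approached as far as the arm can. A call with a gripper value outside its range is refused whole. The fingers move at their own pace and stop on an object; FORCE is the grip in N (left out, the last holds). Time passes only in rows, so rows that repeat a pose let the fingers close. It gives the time, the measured TCP pose, the force and the opening at its end, in the units of the state.
- bot.get_obs(): the state, without advancing time (a new reading comes with each control period).
- bot.read_camera(name): name is "scene" or "top" or "wrist"; returns the picture (400x640x3 uint8, blue, green, red); there is no depth.
- bot.camera_params(name): a dict with "K" (3x3 intrinsics, pixels), "R" (3x3) and "t" (3): a world point X has camera coordinates R X + t; the wrist camera has in their place "hand_eye" (4x4, takes a point from camera to tool coordinates, whose origin is the TCP and whose axes are the tool frame's). Camera axes: x right, y down, z forward; pixel columns grow to the right and rows downward; lengths in m; the calibration is good to about 2 mm. A picture is of the moment at which its call begins: read the wrist's pose just before it. camera_params takes no time and is no camera call.
- bot.hand_in(): hands the job in, once; it reports no verdict.
Trained networks look in the newest picture that a camera, given by its name, has taken for a name from the list of things; names that differ only in an ending like _2 or _b are one class to them, and where a whole thing is asked for, a point or a joint stands for the part that bears it (a point fixed in the world has none). Each returns a list of dicts, best first, with "score" (0 to 1); they miss things now and then, are a little off and sometimes report something else, mostly with a low value. They report only what shows in the picture. A call takes as long as a camera call.
- bot.search_frame(camera, target): "extent" ([left, top, right, bottom] in pixels, round what is visible of it).
- bot.cut_out(camera, target): "pixels" (400x640 bool, what is visible of it) and "extent" ([left, top, right, bottom] in pixels, round what is visible of it).
- bot.place_of(camera, target): "xy" ([column, row] in pixels: a listed point, or the origin of a listed thing).
The state is a dict: "t": time; "q": joint angles; "joint_vel": joint speeds; "joint_torque": joint torques, N m; "eef_pos": TCP position; "tool_rot": TCP orientation; "contact_force": force on the tool from outside, world axes, zero at the start; "torque": the same for the moment, N m; "gripper_width": opening from 0.0 (shut) to 1.0 (fully open).
Only numpy, scipy, OpenCV 4.12 (cv2) and the standard library are available. Lean on these libraries where they do the work, as an engineer would, in place of code of your own. Each camera call takes 0.05 s, during which the arm holds its last target. There are 200 camera calls.

### The job

Get this bracket kit ready for strapping: first lay the steel bracket with the upright lug flat in the tray's long compartment and let go of it, then slide the wooden spacer upright, foot first, into whichever gap beside the white panel is wide enough, all the way to the bottom and about midway along the panel's edge, and let go of it. Last, press the sprung white panel down with the fingers until it is flush with the metal bars and finish while still holding it pressed there; do not shift the other things on the bench.

Things in the scene. Friction and masses are not known exactly. Their poses are not given: they have to be found in the camera images.
- tray: fixed plastic packing tray, black base 200 (x) x 236 (y) x 8 mm; origin at the centre of its underside, on the bench; z up. Bracket compartment centred at x = -62 mm, y = 0; white panel at x = +42 mm, y = 0; two metal bars beside the panel, running along x, at x = +42 mm, y = +86.5 and -86.5 mm (either may be the thin one). Floor of the gaps between panel and bars: 8 mm above the bench
- compartment (a point): centre of the floor of the tray's bracket compartment, 8 mm above the bench; inside 42 (x) x 120 (y) mm, grey walls 5 mm thick, rim 20 mm above the bench; axes as the tray's
- thin_bar_top (a point): centre of the top face of the thin fixed aluminium bar, 100 (x) x 12 (y) x 32 mm high, top 40 mm above the bench; axes as the tray's. The gap between it and the panel is 25.5 mm wide
- thick_bar_top (a point): centre of the top face of the thick fixed aluminium bar, 100 (x) x 40 (y) x 32 mm high, top 40 mm above the bench; axes as the tray's. The gap between it and the panel is 11.5 mm wide
- panel_top (a point): centre of the top face of the white laminate panel, 100 (x) x 110 (y) x 10 mm thick, axes as the tray's; its top stands 48 mm above the bench when free and 40 mm when pressed fully home, flush with the bars. It moves only straight down
- panel (a joint): how far the panel is pressed down, in m: 0 free, 0.008 fully home (solid stop), flush with the bars. Springs push back with about 3.5 N at first and 9 N when home
- spacer_mid (a point): loose wooden spacer, 60 (x) x 20 (y, thickness) x 70 mm tall, 0.07 kg, standing upright on the bench on its foot, which is bevelled down to 12 mm over the lowest 6 mm; this point is its centre, 35 mm above its foot; z up. Grasp it across its thickness by the upper part: seated in the gap its top is 78 mm above the bench
- spacer: the spacer itself; origin at the centre of its foot
- bracket_mid (a point): loose steel bracket lying flat on the bench: plate 30 (x) x 104 (y) x 6 mm thick, and on its middle an upright lug 26 (x) x 14 (y) mm, reaching 42 mm above the plate's underside; 0.15 kg; this point is on the lug's axis, 21 mm above the underside; z up. Grasp the lug across its 14 mm; the plate's long axis y goes along the compartment's y, either way round
- bracket: the bracket itself; origin at the centre of its underside
- tape_roll_mid (a point): bystander, to be left alone: brown roll of packing tape, 90 mm across, 40 mm high, lying flat; its centre
- flat_plate_mid (a point): bystander, to be left alone: plain flat steel plate without a lug, 30 x 110 x 5 mm; its centre
- white_carton_mid (a point): bystander, to be left alone: white carton 100 x 100 x 60 mm; its centre
- jar_mid (a point): bystander, to be left alone: clear jar with lid, 64 mm across, 85 mm high; its centre
- screwdriver_grip (a point): bystander, to be left alone: screwdriver with a black handle, lying; the middle of its handle
- brown_carton_mid (a point): bystander, to be left alone: brown carton 110 x 80 x 70 mm; its centre
- glue_mid (a point): bystander, to be left alone: white bottle, 48 mm across, 130 mm high; its centre

How it is judged:
By the outcome, as a careful person would: the job done as asked, in the order asked, and still so for the second after the job is handed in, while the arm keeps its last pose, push and grip.
It also fails if it takes over 64 s, if anything falls off the work surface, if the arm or the gripper's body presses on something with over 40 N, if the wrist force passes 120 N, or if a joint passes its speed limit or range.

## Working session

There is one attempt and no reset: what is moved stays moved. The work goes in short steps, Python scripts to look and compute and a shell command to move; the robot and the scene stay as the last step left them, time stands still between calls to the robot, and variables do not carry over. Pictures are saved under pics/ and viewed, about 8 in all and at most 12, crops included, and the job is handed in when it is done.

```bash
mkdir -p pics
cat > h.py <<'E'
import numpy as np, cv2
from station import bot
from scipy.spatial.transform import Rotation as Rn
def tool():
    o=bot.get_obs(); w,x,y,z=o['tool_rot']; return np.array(o['eef_pos']),Rn.from_quat([x,y,z,w]).as_matrix(),o
def cam(n):
    c=bot.camera_params(n); K=np.array(c['K'])
    if 'R' in c: R=np.array(c['R']);t=np.array(c['t'])
    else:
        p,T,_=tool(); H=np.array(c['hand_eye']); Rw=T@H[:3,:3]; cw=T@H[:3,3]+p; R=Rw.T;t=-R@cw
    return K,R,t
def px2w(C,uv,z):
    K,R,t=C; d=R.T@np.linalg.solve(K,[uv[0],uv[1],1]); c=-R.T@t; return c+d*(z-c[2])/d[2]
def w2px(C,X):
    K,R,t=C; p=K@(R@np.array(X)+t); return p[:2]/p[2]
E
python3 - <<'E'
from h import *
p,T,o=tool(); print(o['t'],p,T.round(3),o['gripper_width'],o['contact_force'])
for n in ['scene','top']:
    C=cam(n); im=bot.read_camera(n); cv2.imwrite(f'pics/{n}0.png',im); print(n,(-C[1].T@C[2]).round(3))
    for nm,z in [('tray',0),('compartment',.008),('thin_bar_top',.04),('thick_bar_top',.04),('panel_top',.048),('spacer_mid',.035),('spacer',0),('bracket_mid',.021),('bracket',0),('flat_plate_mid',.0025),('glue_mid',.065),('jar_mid',.042),('brown_carton_mid',.035),('white_carton_mid',.03),('tape_roll_mid',.02),('screwdriver_grip',.015)]:
        for r in bot.place_of(n,nm)[:2]: print(nm,np.round(r['score'],2),np.round(r['xy']),px2w(C,r['xy'],z)[:2].round(4))
E
```

```text
0.0 [ 0.29868574 -0.6046645   0.23033653] [[-0.897 -0.001  0.443]
 [-0.443  0.002 -0.897]
 [ 0.    -1.    -0.002]] 0.999148345285807 [ 0.32545249 -0.12092956  1.04774533]
scene [ 1.107 -0.616  0.976]
tray 0.92 [344. 226.] [ 0.5942 -0.0281]
tray 0.21 [332. 241.] [ 0.6052 -0.0829]
compartment 0.96 [326. 206.] [ 0.5196 -0.0156]
thin_bar_top 0.83 [331. 240.] [ 0.6223 -0.104 ]
panel_top 0.74 [356. 217.] [ 0.6209 -0.014 ]
panel_top 0.19 [254. 201.] [ 0.4003 -0.1572]
spacer_mid 0.94 [238. 249.] [ 0.4809 -0.2758]
spacer 0.91 [242. 256.] [ 0.4805 -0.2697]
spacer 0.28 [248. 316.] [ 0.6178 -0.3617]
bracket_mid 0.81 [398. 142.] [0.5049 0.3016]
bracket 0.88 [390. 148.] [0.4911 0.2834]
flat_plate_mid 0.36 [456. 153.] [0.6419 0.3998]
glue_mid 0.64 [178. 304.] [ 0.5228 -0.4656]
jar_mid 0.87 [297. 294.] [ 0.6743 -0.2639]
brown_carton_mid 0.76 [249. 317.] [ 0.6383 -0.3706]
white_carton_mid 0.98 [456. 157.] [0.6646 0.3568]
tape_roll_mid 0.6 [326. 138.] [0.3402 0.1671]
screwdriver_grip 0.85 [422. 165.] [0.6099 0.2758]
screwdriver_grip 0.34 [379. 203.] [0.6154 0.0859]
top [ 0.34  -0.05   1.376]
tray 0.66
[... 247 characters left out ...]
-0.0153]
panel_top 0.25 [212. 173.] [0.6026 0.2682]
spacer_mid 0.75 [389. 214.] [ 0.477 -0.27 ]
spacer 0.59 [388. 216.] [ 0.4749 -0.2713]
bracket_mid 0.81 [203. 210.] [0.4913 0.2998]
bracket 0.59 [205. 211.] [0.4908 0.2985]
flat_plate_mid 0.69 [345. 250.] [ 0.3714 -0.1371]
flat_plate_mid 0.6 [422. 163.] [ 0.6423 -0.382 ]
glue_mid 0.83 [455. 193.] [ 0.5382 -0.4614]
jar_mid 0.96 [384. 149.] [ 0.6796 -0.2593]
jar_mid 0.27 [304. 165.] [ 0.6299 -0.0121]
brown_carton_mid 0.86 [423. 165.] [ 0.6295 -0.3765]
brown_carton_mid 0.18 [182. 159.] [0.6502 0.3679]
white_carton_mid 0.98 [179. 157.] [0.6591 0.3766]
tape_roll_mid 0.81 [248. 255.] [0.3545 0.1589]
screwdriver_grip 0.7 [210. 170.] [0.6207 0.2824]
```

Run:
```python
import cv2
a=cv2.imread('pics/top0.png')[110:290,150:490]; cv2.imwrite('pics/top0c.png',cv2.resize(a,None,fx=2.3,fy=2.3,interpolation=2))
```

```text
(no output)
```

View pics/scene0.png

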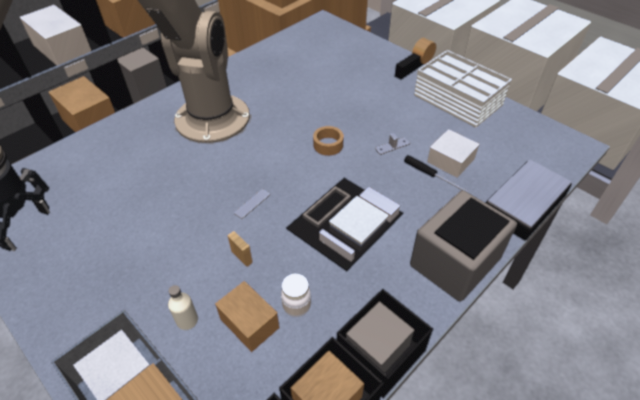

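View pics/top0c.png

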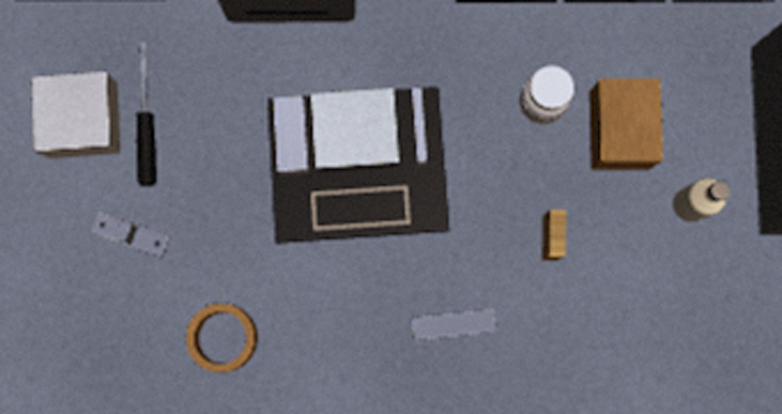

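The pictures show the tray at about (345,222) in the scene view, with the thin bar and wide gap on its −y side. The bracket is near (393,145) and the spacer near (240,248). I'm heading for the bracket now, by way of the tray side.

```bash
cat >> h.py <<'E'
def go(pos,head,tcp=None):
    """shift/turn (tool axes) to reach pos with jaw axis z at heading head (deg), tool down"""
    p,T,o=tool()
    h=np.radians(head); z=np.array([np.cos(h),np.sin(h),0]); y=np.array([0,0,-1.]); x=np.cross(y,z)
    G=np.c_[x,y,z]; rv=Rn.from_matrix(T.T@G).as_rotvec(degrees=True)
    print('t',round(o['t'],2),'linear',(T.T@(np.array(pos)-p)).round(4),'dr',rv.round(1),'q',np.round(o['q'],2))
E
python3 -m crank '[{"linear":[-0.36,0,-0.274],"dr":[0,-70,0],"hand":1},{"linear":[-0.36,0,-0.274],"dr":[0,-70,0],"hand":1},{"linear":[-0.36,0,-0.274],"dr":[0,-70,0],"hand":1},{"linear":[-0.36,0,-0.274],"dr":[0,-70,0],"hand":1},{"linear":[-0.36,0,-0.274],"dr":[0,-70,0],"hand":1},{"linear":[-0.36,0,-0.274],"dr":[0,-70,0],"hand":1},{"linear":[-0.36,0,-0.274],"dr":[0,-70,0],"hand":1},{"linear":[-0.36,0,-0.274],"dr":[0,-70,0],"hand":1},{"linear":[-0.36,0,-0.274],"dr":[0,-70,0],"hand":1},{"linear":[-0.36,0,-0.274],"dr":[0,-70,0],"hand":1}]'
python3 -c "
from h import *
go([.49,.25,.25],72.5); print(bot.camera_params('wrist'))"
```

```text
t: 2.53
eef_pos: [0.485, -0.2304, 0.2317]
tool_rot: [0.528, -0.528, 0.47, -0.471]
contact_force: [0.8, -0.0, -0.5]
gripper_width: 1.0
t 2.53 linear [-0.4766 -0.0186  0.0604] dr [ -0.  -65.9   0.1] q [ 0.65  0.28 -0.38  1.87  0.12  1.02  0.33]
{'K': array([[299.04518954,   0.        , 317.43838183],
       [  0.        , 299.04518954, 203.82255605],
       [  0.        ,   0.        ,   1.        ]]), 'hand_eye': array([[-7.01197677e-04,  9.59502250e-01,  2.81700089e-01,
        -7.20161826e-02],
       [-3.66760748e-04, -2.81700386e-01,  9.59502349e-01,
        -1.42380904e-01],
       [ 9.99999687e-01,  5.69484282e-04,  5.49435419e-04,
        -2.96438963e-04],
       [ 0.00000000e+00,  0.00000000e+00,  0.00000000e+00,
         1.00000000e+00]])}
```

```bash
python3 -m crank '[{"linear":[-0.47,0,0.06],"dr":[0,-66,0],"hand":1},{"linear":[-0.47,0,0.06],"dr":[0,-66,0],"hand":1},{"linear":[-0.47,0,0.06],"dr":[0,-66,0],"hand":1},{"linear":[-0.47,0,0.06],"dr":[0,-66,0],"hand":1},{"linear":[-0.47,0,0.06],"dr":[0,-66,0],"hand":1},{"linear":[-0.47,0,0.06],"dr":[0,-66,0],"hand":1},{"linear":[-0.47,0,0.06],"dr":[0,-66,0],"hand":1},{"linear":[-0.47,0,0.06],"dr":[0,-66,0],"hand":1},{"linear":[-0.47,0,0.06],"dr":[0,-66,0],"hand":1},{"linear":[-0.47,0,0.06],"dr":[0,-66,0],"hand":1}]'
cat > br.py <<'E'
from h import *
def look(names,fn=None):
    C=cam('wrist'); im=bot.read_camera('wrist')
    if fn: cv2.imwrite(fn,im)
    for nm,z in names:
        for r in bot.place_of('wrist',nm)[:2]: print(nm,np.round(r['score'],2),np.round(r['xy']),px2w(C,r['xy'],z)[:2].round(4))
    return C,im
def mask(C,nm,z):
    m=bot.cut_out('wrist',nm)
    if not m: print(nm,'none'); return
    cs,_=cv2.findContours(m[0]['pixels'].astype('uint8'),0,1); c=max(cs,key=cv2.contourArea)[:,0]
    P=np.array([px2w(C,q,z)[:2]*1000 for q in c]).astype('float32')
    (cx,cy),s,a=cv2.minAreaRect(P); print(nm,'rect',round(m[0]['score'],2),(round(cx,1),round(cy,1)),np.round(s,1),round(a,1))
E
python3 - <<'E'
from br import *
C,im=look([('bracket_mid',.021),('bracket',0)],'pics/w1.png'); mask(C,'bracket',.006)
go([.49,.30,.18],72.5)
E
```

```text
t: 3.37
eef_pos: [0.4916, 0.1862, 0.2317]
tool_rot: [0.699, -0.699, 0.107, -0.107]
contact_force: [1.0, -0.0, 0.8]
gripper_width: 1.001
bracket_mid 0.97 [407. 149.] [0.4899 0.2965]
bracket 0.85 [404. 148.] [0.4916 0.2983]
bracket rect 0.58 (490.7, 294.6) [104.3  33.7] 70.5
t 3.57 linear [-0.0358  0.0513  0.1085] dr [-0.  -0.1 -0. ] q [ 0.16  0.32 -0.78  1.87  0.26  1.05  0.55]
```

View pics/w1.png

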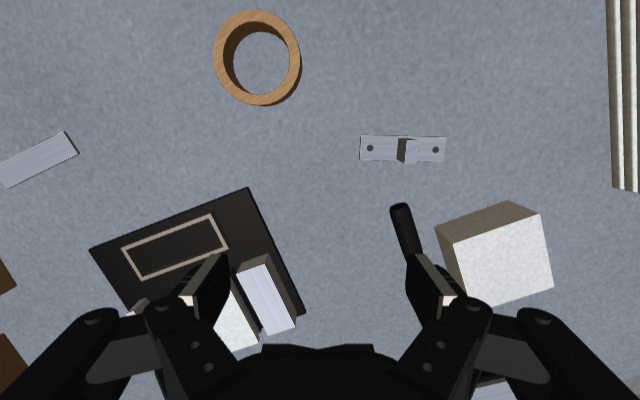

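The wrist view shows the bracket at (403,149), about 71° along its long axis. The screwdriver and carton are beyond it, clear of the approach.

```bash
python3 -m crank '[{"linear":[-0.036,0.06,0.107],"dr":[0,1.2,0],"hand":1},{"linear":[-0.036,0.06,0.107],"dr":[0,1.2,0],"hand":1},{"linear":[-0.036,0.06,0.107],"dr":[0,1.2,0],"hand":1},{"linear":[-0.036,0.06,0.107],"dr":[0,1.2,0],"hand":1},{"linear":[-0.036,0.06,0.107],"dr":[0,1.2,0],"hand":1}]'
python3 - <<'E'
from br import *
C,im=look([('bracket_mid',.021),('bracket',0)],'pics/w2.png'); mask(C,'bracket',.006)
go([.49,.297,.014],71.2)
E
```

```text
t: 3.98
eef_pos: [0.489, 0.2977, 0.1698]
tool_rot: [-0.697, 0.698, -0.116, 0.115]
contact_force: [0.5, -1.2, 0.6]
gripper_width: 0.997
bracket_mid 0.77 [317. 194.] [0.4913 0.2961]
bracket 0.84 [316. 189.] [0.491  0.2949]
bracket rect 0.9 (493.5, 293.7) [104.4  40.3] 71.2
t 4.18 linear [-0.0021  0.1578  0.0016] dr [ 0.  -0.3  0.1] q [-0.08  0.48 -0.74  1.82  0.38  0.99  0.26]
```

View pics/w2.png

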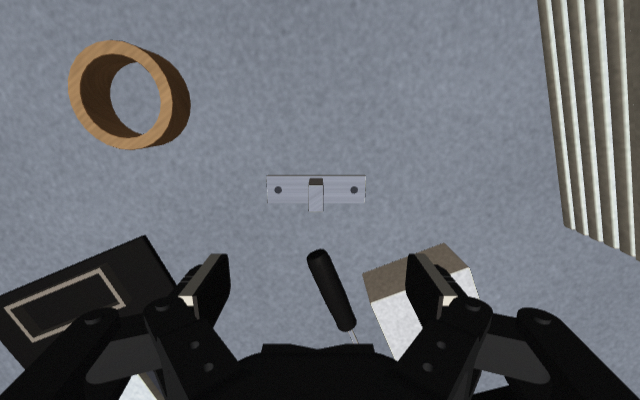

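The lug is centred between the fingers at (316,194). Descending and gripping.

```bash
python3 -m crank '[{"linear":[0.002,0.04,-0.001],"dr":[0,0,0],"hand":1},{"linear":[0.002,0.08,-0.001],"dr":[0,0,0],"hand":1},{"linear":[0.002,0.12,-0.001],"dr":[0,0,0],"hand":1},{"linear":[0.002,0.14,-0.001],"dr":[0,0,0],"hand":1},{"linear":[0.002,0.156,-0.001],"dr":[0,0,0],"hand":1},{"linear":[0.002,0.156,-0.001],"dr":[0,0,0],"hand":1},{"linear":[0.002,0.156,-0.001],"dr":[0,0,0],"hand":-1},{"linear":[0.002,0.156,-0.001],"dr":[0,0,0],"hand":-1},{"linear":[0.002,0.156,-0.001],"dr":[0,0,0],"hand":-1},{"linear":[0.002,0.156,-0.001],"dr":[0,0,0],"hand":-1}]' 50
python3 -m crank '[{"linear":[0,0,0],"dr":[0,0,0],"hand":-1},{"linear":[0,0,0],"dr":[0,0,0],"hand":-1},{"linear":[0,0,0],"dr":[0,0,0],"hand":-1},{"linear":[0,0,0],"dr":[0,0,0],"hand":-1},{"linear":[0,0,0],"dr":[0,0,0],"hand":-1},{"linear":[0,0,0],"dr":[0,0,0],"hand":-1}]'
```

```text
t: 5.02
eef_pos: [0.4926, 0.296, 0.0169]
tool_rot: [0.698, -0.697, 0.116, -0.117]
contact_force: [0.9, -0.1, -0.9]
gripper_width: 0.454
t: 5.52
eef_pos: [0.4921, 0.296, 0.0162]
tool_rot: [0.698, -0.697, 0.116, -0.117]
contact_force: [-0.2, -1.2, 7.2]
gripper_width: 0.153
```

```bash
python3 -m crank '[{"linear":[0,-0.03,0],"dr":[0,0,0],"hand":-1},{"linear":[0,-0.07,0],"dr":[0,0,0],"hand":-1},{"linear":[0,-0.11,0],"dr":[0,0,0],"hand":-1},{"linear":[0.08,-0.15,-0.13],"dr":[0,-22.2,0],"hand":-1},{"linear":[0.08,-0.18,-0.13],"dr":[0,-22.2,0],"hand":-1},{"linear":[0.08,-0.18,-0.13],"dr":[0,-22.2,0],"hand":-1},{"linear":[0.08,-0.18,-0.13],"dr":[0,-22.2,0],"hand":-1},{"linear":[0.08,-0.18,-0.13],"dr":[0,-22.2,0],"hand":-1},{"linear":[0.08,-0.18,-0.13],"dr":[0,-22.2,0],"hand":-1}]'
cat > tr.py <<'E'
from br import *
def tray(fn):
    C,im=look([('compartment',.008),('thin_bar_top',.04),('thick_bar_top',.04),('panel_top',.048),('tray',0)],fn)
    for n,z in [('panel_top',.048),('thin_bar_top',.04),('thick_bar_top',.04),('tray',.008)]: mask(C,n,z)
    return C,im
E
python3 - <<'E'
from tr import *
tray('pics/w3.png'); go([.528,-.019,.06],93.4)
E
```

```text
t: 6.27
eef_pos: [0.5269, 0.1427, 0.1963]
tool_rot: [-0.706, 0.707, 0.018, -0.017]
contact_force: [-0.0, 0.0, -1.4]
gripper_width: 0.146
thin_bar_top 0.89 [100. 273.] [ 0.6366 -0.0955]
thick_bar_top 0.6 [254. 269.] [0.6222 0.0765]
panel_top 0.69 [173. 274.] [ 0.6281 -0.0095]
tray 0.74 [184. 219.] [ 0.5818 -0.0143]
panel_top rect 0.79 (625.3, -8.2) [102.4 112.4] 4.0
thin_bar_top rect 0.61 (627.0, -86.4) [108.9  33.9] 2.1
thick_bar_top rect 0.29 (630.0, -12.4) [105.3 115.7] 3.9
tray rect 0.81 (595.3, -11.1) [220.9 236.8] 4.0
t 6.77 linear [-0.0064  0.135  -0.1666] dr [-0. -0. -0.] q [ 0.29  0.43 -0.85  1.86  0.38  1.02  0.91]
```

View pics/w3.png

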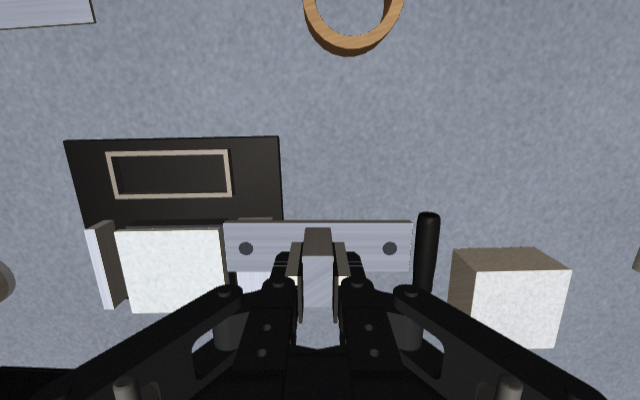

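The bracket sits squarely in the fingers. The compartment rim spans (106..232, 149..199), and the thin bar is at the left with the wide gap between it and the panel. Next I fit the tray pose.

```bash
cat > fit.py <<'E'
from br import *
from scipy.optimize import least_squares
def fit(C,obs):
    def f(v):
        c,s=np.cos(v[2]),np.sin(v[2])
        return np.concatenate([w2px(C,[v[0]+c*x/1e3-s*y/1e3,v[1]+s*x/1e3+c*y/1e3,z/1e3])-uv for uv,(x,y,z) in obs])
    r=least_squares(f,[.59,-.015,.06],loss='soft_l1'); print('tray',r.x[:2].round(4),'yaw',np.degrees(r.x[2]).round(2)); print(r.fun.reshape(-1,2).round(1).tolist())
    v=r.x;c,s=np.cos(v[2]),np.sin(v[2])
    P=lambda x,y:np.round([v[0]+c*x-s*y,v[1]+s*x+c*y],4)
    print('comp',P(-.062,0),'gap',P(.042,-.06775),'panel',P(.042,0)); return v
E
python3 - <<'E'
from fit import *
C=cam('wrist')
fit(C,[((106,153),(-88,-65,20)),((229,149),(-88,65,20)),((232,197),(-36,65,20)),((115,199),(-36,-65,20)),((65,142),(-100,-118,8)),((278,136),(-100,118,8)),((116,229),(-8,-55,48)),((130,313),(92,-55,48))])
im=cv2.imread('pics/w3.png')
cv2.imwrite('pics/w3c.png',cv2.resize(im[125:325,55:295],None,fx=3,fy=3,interpolation=2))
E
```

```text
tray [ 0.5846 -0.0053] yaw 4.41
[[-0.8, -1.5], [-0.4, 0.3], [1.4, 0.1], [0.5, 0.1], [-3.5, -2.1], [1.8, -0.0], [-2.8, 3.2], [1.8, 1.6]]
comp [ 0.5228 -0.0101] gap [ 0.6317 -0.0696] panel [ 0.6265 -0.0021]
```

View pics/w3c.png

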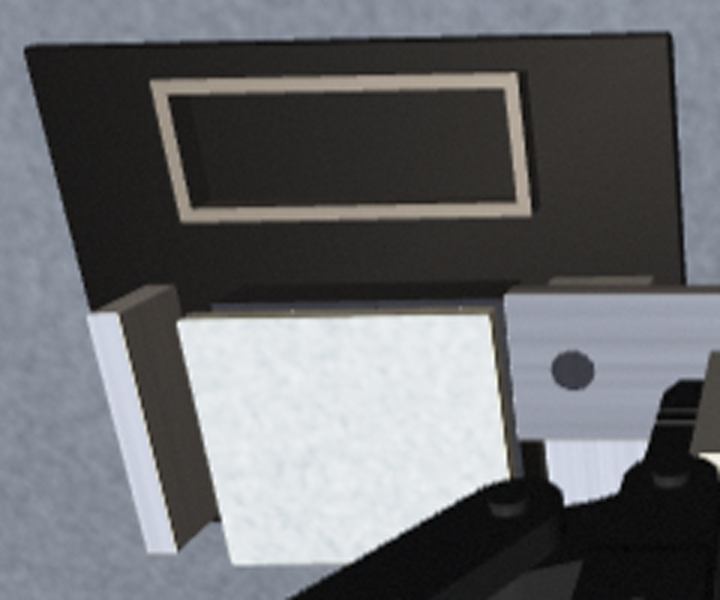

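The crop shows the rim, panel and thin-bar corners sharply. I'm refitting with these refined corners.

Run:
```python
from fit import *
C=cam('wrist')
fit(C,[((105,151.7),(-88,-65,20)),((228.3,149),(-88,65,20)),((232,196.7),(-36,65,20)),((115.7,199),(-36,-65,20)),((63.3,140.3),(-100,-118,8)),((278.7,136),(-100,118,8)),((114.3,231.7),(-8,-55,48)),((218.7,229.7),(-8,55,48)),((132.3,313.3),(92,-55,48)),((85,230),(-8,-92.5,40)),((95,229),(-8,-80.5,40)),((104.3,309),(92,-92.5,40)),((114.3,308.3),(92,-80.5,40))])
go([.525,-.014,.16],93.5)
```

```text
tray [ 0.5841 -0.0049] yaw 4.56
[[0.3, -0.5], [0.4, -0.3], [1.6, -0.1], [0.0, -0.1], [-1.7, -0.6], [1.2, -0.8], [-0.8, 0.2], [0.7, 0.2], [-0.0, 1.0], [-1.7, -0.3], [-0.5, 0.5], [-0.2, 1.5], [0.1, 2.0]]
comp [ 0.5223 -0.0099] gap [ 0.6314 -0.0691] panel [ 0.626  -0.0016]
t 6.77 linear [-0.0092  0.035  -0.1614] dr [-0.  -0.1 -0. ] q [ 0.29  0.43 -0.85  1.86  0.38  1.02  0.91]
```

```bash
python3 -m crank '[{"linear":[0.055,0.02,-0.158],"dr":[0,0,0],"hand":-1},{"linear":[0.055,0.02,-0.158],"dr":[0,0,0],"hand":-1},{"linear":[0.055,0.02,-0.158],"dr":[0,-1,0],"hand":-1},{"linear":[0.055,0.02,-0.158],"dr":[0,-1,0],"hand":-1},{"linear":[0.055,0.02,-0.158],"dr":[0,-1,0],"hand":-1},{"linear":[0.055,0.02,-0.158],"dr":[0,-1,0],"hand":-1}]'
python3 - <<'E'
from tr import *
C,im=look([('compartment',.008),('bracket_mid',.15)],'pics/w4.png'); print(tool()[0])
cv2.imwrite('pics/w4c.png',cv2.resize(im[60:310,100:500],None,fx=2,fy=2,interpolation=2))
E
```

```text
t: 7.27
eef_pos: [0.5895, -0.0115, 0.1742]
tool_rot: [-0.706, 0.707, 0.024, -0.025]
contact_force: [-1.1, 0.9, -1.9]
gripper_width: 0.153
compartment 0.62 [312. 121.] [ 0.5226 -0.0212]
bracket_mid 0.72 [316. 259.] [ 0.602  -0.0113]
[ 0.5886766  -0.00594877  0.17541658]
```

View pics/w4c.png

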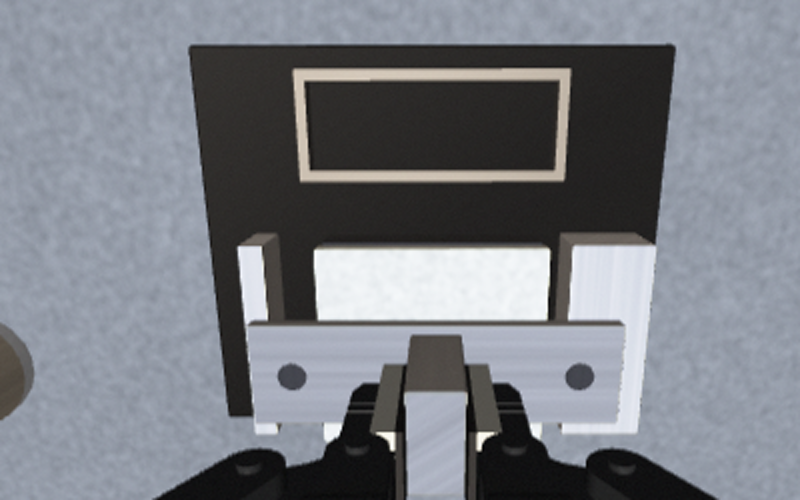

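The rim is at crop (293..571, 69..182), nearly square to the tool. The pose reading shifted between calls, so I'm letting the arm settle and measuring again.

```bash
python3 -m crank '[{"linear":[0,0,0],"dr":[0,0,0],"hand":-1},{"linear":[0,0,0],"dr":[0,0,0],"hand":-1},{"linear":[0,0,0],"dr":[0,0,0],"hand":-1}]'
cat > rim.py <<'E'
from tr import *
def rim(z=.02):
    C=cam('wrist'); im=bot.read_camera('wrist'); hsv=cv2.cvtColor(im,cv2.COLOR_BGR2HSV)
    return C,im
E
python3 - <<'E'
from fit import *
for i in range(3):
    print(tool()[0].round(4)); C=cam('wrist'); im=bot.read_camera('wrist'); print(tool()[0].round(4),bot.get_obs()['joint_vel'].round(3) if hasattr(bot.get_obs()['joint_vel'],'round') else '')
cv2.imwrite('pics/w5.png',im)
old=cv2.imread('pics/w4.png')
# shift old->new of rim region
a=cv2.cvtColor(old,6)[60:165,180:460].astype('float32'); b=cv2.cvtColor(im,6)[60:165,180:460].astype('float32')
(dx,dy),_=cv2.phaseCorrelate(a,b); print('shift',dx,dy)
g=lambda x,y:(100+x/2+dx,60+y/2+dy)
fit(C,[(g(293,69),(-88,-65,20)),(g(571,69),(-88,65,20)),(g(565,182),(-36,65,20)),(g(301,182),(-36,-65,20)),(g(190,46),(-100,-118,8)),(g(675,45),(-100,118,8)),(g(315,248),(-8,-55,48)),(g(549,247),(-8,55,48)),(g(238,246),(-8,-92.5,40)),(g(264,246),(-8,-80.5,40)),(g(569,244),(-8,66.5,40)),(g(655,244),(-8,106.5,40))])
E
```

```text
t: 7.67
eef_pos: [0.5889, -0.0066, 0.1756]
tool_rot: [-0.707, 0.707, 0.027, -0.027]
contact_force: [-0.8, 0.8, -0.9]
gripper_width: 0.156
[ 0.5889 -0.0066  0.1756]
[ 0.5889 -0.0069  0.1755] [ 0.006  0.003  0.005 -0.002  0.001 -0.002  0.002]
[ 0.5889 -0.0069  0.1755]
[ 0.5889 -0.0071  0.1755] [ 0.005  0.001  0.003 -0.003 -0.001  0.001  0.001]
[ 0.5889 -0.0071  0.1755]
[ 0.589  -0.0073  0.1755] [ 0.004  0.002  0.003 -0.002  0.001 -0.001  0.001]
shift 0.08897525710659693 0.019513622737584058
tray [ 0.5859 -0.008 ] yaw 4.53
[[0.1, 0.3], [-0.2, -0.1], [-0.5, -0.6], [-0.2, -0.3], [-1.3, -0.5], [0.8, -0.6], [-0.9, 0.7], [1.2, 0.9], [-0.3, -0.0], [-0.6, -0.1], [1.8, 0.5], [0.9, 0.4]]
comp [ 0.5241 -0.0129] gap [ 0.6332 -0.0722] panel [ 0.6278 -0.0047]
```

Run:
```python
from fit import *
C=cam('wrist'); p,T,_=tool()
g=lambda x,y:(100+x/2,60+y/2)
for q,z in [((247,325),.165),((624,325),.165),((250,421),.165),((619,421),.165),((435,325),.165)]:
    w=px2w(C,g(*q),z); print((T.T@(w-p)*1000).round(1))
go([.5241,-.0129,.045],94.5)
```

```text
[-16.4  10.5 -50.5]
[-16.5  10.4  51.7]
[ 12.7  10.5 -52.3]
[12.6 10.4 52.9]
[-16.4  10.4   0.5]
t 7.82 linear [-0.0651  0.1304 -0.0006] dr [ 0.  -0.2  0. ] q [ 0.5   0.51 -0.79  1.78  0.42  1.02  1.2 ]
```

```bash
python3 -m crank '[{"linear":[-0.063,0.03,-0.001],"dr":[0,0,0],"hand":-1},{"linear":[-0.063,0.07,-0.001],"dr":[0,0,0],"hand":-1},{"linear":[-0.063,0.11,-0.001],"dr":[0,0,0],"hand":-1},{"linear":[-0.063,0.12,-0.001],"dr":[0,0,0],"hand":-1},{"linear":[-0.063,0.12,-0.001],"dr":[0,0,0],"hand":-1},{"linear":[-0.063,0.12,-0.001],"dr":[0,0,0],"hand":-1},{"linear":[-0.063,0.12,-0.001],"dr":[0,0,0],"hand":-1},{"linear":[-0.063,0.12,-0.001],"dr":[0,0,0],"hand":-1}]'
python3 - <<'E'
from fit import *
p,T,_=tool(); im=bot.read_camera('wrist'); cv2.imwrite('pics/w6.png',im[100:380,120:520]); go(np.array([.5241,-.0129,.0245])+T@[.0019,0,-.0005],94.5)
E
```

```text
t: 8.48
eef_pos: [0.5284, -0.013, 0.0574]
tool_rot: [0.707, -0.707, -0.028, 0.025]
contact_force: [1.6, 0.5, -0.8]
gripper_width: 0.151
t 8.53 linear [-0.0023  0.0327  0.    ] dr [ 0.  -0.2  0.2] q [ 0.47  0.58 -0.71  2.01  0.55  0.75  1.06]
```

View pics/w6.png

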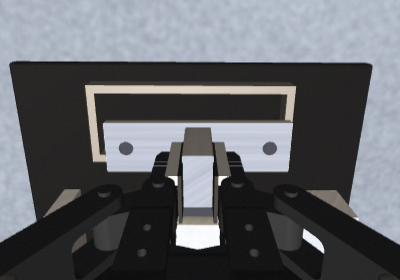

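The plate hovers over the compartment, at crop columns 105–293 against rim 86–296. Checking the centring with a fit before lowering.

Run:
```python
from fit import *
C=cam('wrist'); p,T,_=tool()
v=fit(C,[((206,185),(-88,-65,20)),((416,185),(-88,65,20)),((211,261),(-36,-65,20)),((130,163),(-100,-118,8)),((492,166),(-100,118,8))])
c,s=np.cos(v[2]),np.sin(v[2]); X=np.array([v[0]-c*.062,v[1]-s*.062,.008]); print((T.T@(X-p)*1000).round(1))
for q in [(225,222),(413,222)]: print((T.T@(px2w(C,q,p[2]-.0105)-p)*1000).round(1))
```

```text
tray [ 0.5861 -0.0134] yaw 3.78
[[-1.3, 0.2], [0.1, 2.2], [1.4, 0.6], [-3.2, -1.1], [2.5, -0.6]]
comp [ 0.5242 -0.0175] gap [ 0.6324 -0.0783] panel [ 0.628  -0.0107]
[-4.5 49.2 -4.1]
[-16.7  10.4 -49.7]
[-16.8  10.4  52.3]
```

```bash
python3 -m crank '[{"linear":[-0.002,0.0,-0.005],"dr":[0,0,0],"hand":-1},{"linear":[-0.002,0.01,-0.005],"dr":[0,0,0],"hand":-1},{"linear":[-0.002,0.01,-0.005],"dr":[0,0,0],"hand":-1},{"linear":[-0.002,0.01,-0.005],"dr":[0,0,0],"hand":-1},{"linear":[-0.002,0.01,-0.005],"dr":[0,0,0],"hand":-1},{"linear":[-0.002,0.01,-0.005],"dr":[0,0,0],"hand":-1}]'
python3 - <<'E'
from fit import *
p,T,_=tool(); C=cam('wrist');im=bot.read_camera('wrist'); cv2.imwrite('pics/w7f.png',im);cv2.imwrite('pics/w7.png',cv2.resize(im[150:300,120:520],None,fx=2,fy=2,interpolation=2)); print(p)
E
```

```text
t: 9.03
eef_pos: [0.5247, -0.0184, 0.0453]
tool_rot: [0.707, -0.707, -0.027, 0.026]
contact_force: [0.5, 0.3, -1.7]
gripper_width: 0.151
[ 0.52469234 -0.01842845  0.04531415]
```

View pics/w7.png

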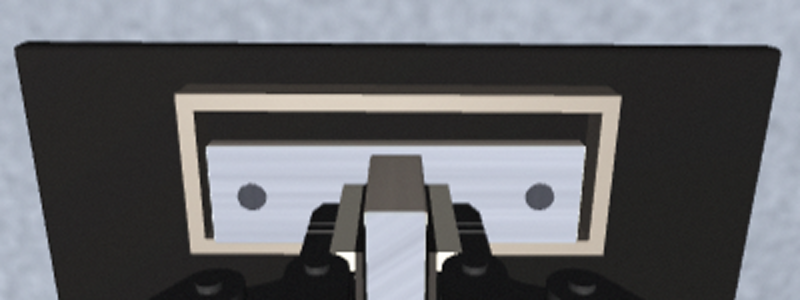

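The bracket plate (crop columns 206–585) lies inside the rim opening (about 196–600).

Run:
```python
from fit import *
C=cam('wrist'); p,T,_=tool()
g=lambda x,y:(120+x/2,150+y/2)
for q,z in [((196,111),.02),((602,111),.02),((206,243),.02),((590,243),.02),((206,145),p[2]-.0105),((585,145),p[2]-.0105),((212,243),p[2]-.0105),((579,243),p[2]-.0105)]: print(q,(T.T@(px2w(C,g(*q),z)-p)*1000).round(1))
```

```text
(196, 111) [-21.5  25.4 -57.8]
(602, 111) [-21.6  25.4  61.1]
(206, 243) [ 21.6  25.4 -58.7]
(590, 243) [21.6 25.4 61.6]
(206, 145) [-16.4  10.5 -50.8]
(585, 145) [-16.4  10.5  52. ]
(212, 243) [ 13.3  10.5 -51.7]
(579, 243) [13.3 10.5 53. ]
```

```bash
python3 -m crank '[{"linear":[0.0015,0.005,0.001],"dr":[0,0,0],"hand":-1},{"linear":[0.0015,0.012,0.001],"dr":[0,0,0],"hand":-1},{"linear":[0.0015,0.018,0.001],"dr":[0,0,0],"hand":-1},{"linear":[0.0015,0.021,0.001],"dr":[0,0,0],"hand":-1},{"linear":[0.0015,0.021,0.001],"dr":[0,0,0],"hand":-1},{"linear":[0.0015,0.021,0.001],"dr":[0,0,0],"hand":-1},{"linear":[0.0015,0.021,0.001],"dr":[0,0,0],"hand":-1}]'
```

```text
t: 9.67
eef_pos: [0.5256, -0.0174, 0.0242]
tool_rot: [-0.706, 0.707, 0.026, -0.027]
contact_force: [-3.0, 0.0, 4.7]
gripper_width: 0.153
```

```bash
python3 -m crank '[{"linear":[0,0,0],"dr":[0,0,0],"hand":-0.2},{"linear":[0,0,0],"dr":[0,0,0],"hand":-0.2},{"linear":[0,0,0],"dr":[0,0,0],"hand":-0.2},{"linear":[0,0,0],"dr":[0,0,0],"hand":-0.2},{"linear":[0,0,0],"dr":[0,0,0],"hand":-0.2},{"linear":[0,-0.03,0],"dr":[0,0,0],"hand":-0.2},{"linear":[0,-0.07,0],"dr":[0,0,0],"hand":-0.2},{"linear":[0,-0.11,0],"dr":[0,0,0],"hand":-0.2},{"linear":[0,-0.15,0],"dr":[0,0,0],"hand":-0.2},{"linear":[0.0,-0.15,0],"dr":[0,0,0],"hand":-0.2}]'
python3 - <<'E'
from fit import *
p,T,_=tool(); C=cam('wrist');im=bot.read_camera('wrist'); cv2.imwrite('pics/w8.png',im[60:330,60:580])
go([.477,-.20,.18],93)
E
```

```text
t: 10.5
eef_pos: [0.5304, -0.0163, 0.1816]
tool_rot: [-0.706, 0.707, 0.031, -0.022]
contact_force: [1.2, 0.5, -0.7]
gripper_width: 0.401
t 10.55 linear [-0.0653 -0.0018 -0.1786] dr [0.1 1.3 0.5] q [ 0.59  0.42 -0.84  1.92  0.38  0.96  1.22]
```

View pics/w8.png

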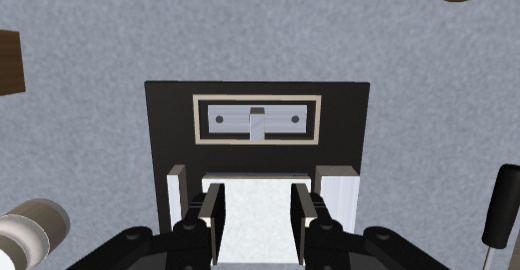

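The bracket lies flat inside the compartment, released. Next is the spacer.

```bash
python3 -m crank '[{"linear":[-0.05,0.0,-0.25],"dr":[0,1,0],"hand":1},{"linear":[-0.05,0,-0.25],"dr":[0,1,0],"hand":1},{"linear":[-0.05,0,-0.25],"dr":[0,1,0],"hand":1},{"linear":[-0.05,0,-0.25],"dr":[0,1,0],"hand":1},{"linear":[-0.05,0,-0.25],"dr":[0,1,0],"hand":1},{"linear":[-0.05,0,-0.25],"dr":[0,1,0],"hand":1},{"linear":[-0.05,0,-0.25],"dr":[0,1,0],"hand":1},{"linear":[-0.05,0,-0.25],"dr":[0,1,0],"hand":1},{"linear":[-0.05,0,-0.25],"dr":[0,1,0],"hand":1},{"linear":[-0.05,0,-0.25],"dr":[0,1,0],"hand":1}]'
python3 - <<'E'
from br import *
C,im=look([('spacer_mid',.035),('spacer',0)],'pics/w9.png'); mask(C,'spacer',.07); print(tool()[0].round(4),bot.search_frame('wrist','spacer')[:1])
go([.478,-.272,.18],93)
E
```

```text
t: 11.38
eef_pos: [0.495, -0.2683, 0.1738]
tool_rot: [0.707, -0.706, -0.021, 0.021]
contact_force: [0.4, 0.0, 0.3]
gripper_width: 0.995
spacer 0.57 [313. 175.] [ 0.4837 -0.2732]
spacer rect 0.58 (480.8, -271.8) [20.1 66.8] 87.7
[ 0.4953 -0.269   0.1744] [{'extent': [298.7, 146.4, 326.9, 227.3], 'score': 0.77}]
t 11.63 linear [-0.0174 -0.0056 -0.0017] dr [0.  0.4 0. ] q [ 0.98  0.46 -0.76  1.84  0.38  0.99  1.69]
```

Run:
```python
from br import *
im=cv2.imread('pics/w9.png'); C=cam('wrist'); p,T,_=tool()
hsv=cv2.cvtColor(im,cv2.COLOR_BGR2HSV); sub=hsv[140:235,285:340]
m=((sub[...,0]<25)&(sub[...,1]>70)).astype('uint8')
for r in range(0,95,5):
    k=np.flatnonzero(m[r]); 
    if len(k)>5:
        a=px2w(C,(285+k[0]-.5,140+r),.07); b=px2w(C,(285+k[-1]+.5,140+r),.07); print(140+r,285+k[0],285+k[-1],int(sub[r,k,2].mean()),((a+b)/2*1000).round(1)[:2],round(np.linalg.norm(a-b)*1000,1))
```

```text
150 307 326 94 [ 450.2 -272.3] 16.3
155 305 327 120 [ 454.2 -272.5] 18.9
160 305 328 207 [ 458.3 -271.8] 19.8
165 304 327 198 [ 462.5 -272.4] 19.9
170 304 327 183 [ 466.7 -272.2] 20.0
175 303 326 197 [ 470.9 -272.8] 20.1
180 303 326 192 [ 475.2 -272.5] 20.2
185 303 325 167 [ 479.5 -272.7] 19.4
190 302 324 181 [ 483.9 -273.3] 19.5
195 302 324 181 [ 488.3 -273.1] 19.6
200 301 323 188 [ 492.7 -273.7] 19.7
205 301 323 171 [ 497.2 -273.4] 19.8
210 300 322 181 [ 501.8 -274. ] 19.9
215 300 322 172 [ 506.3 -273.8] 20.0
220 299 321 203 [ 511.  -274.4] 20.1
```

```bash
python3 - <<'E'
from h import *
go([.486,-.2735,.105],87.2)
E
python3 -m crank '[{"linear":[-0.0095,0.04,-0.005],"dr":[0,6.2,0],"hand":1},{"linear":[-0.0095,0.068,-0.005],"dr":[0,6.2,0],"hand":1},{"linear":[-0.0095,0.068,-0.005],"dr":[0,6.2,0],"hand":1},{"linear":[-0.0095,0.068,-0.005],"dr":[0,6.2,0],"hand":1},{"linear":[-0.0095,0.068,-0.005],"dr":[0,6.2,0],"hand":1},{"linear":[-0.0095,0.068,-0.005],"dr":[0,6.2,0],"hand":1}]'
cat > sp.py <<'E'
from br import *
def spacer(z,fn):
    p,T,o=tool(); C=cam('wrist'); im=bot.read_camera('wrist'); cv2.imwrite(fn,im)
    hsv=cv2.cvtColor(im,cv2.COLOR_BGR2HSV); m=((hsv[...,0]<25)&(hsv[...,1]>70)).astype('uint8'); m[:, :240]=0; m[:,400:]=0
    n,l,s,c=cv2.connectedComponentsWithStats(m); i=1+np.argmax(s[1:,4]); print('eef',p.round(4),'box',s[i])
    x0,y0,w,h,_=s[i]
    for r in range(y0,y0+h,max(1,h//12)):
        k=np.flatnonzero(l[r]==i)
        if len(k)>4:
            a=T.T@(px2w(C,(k[0]-.5,r),z)-p)*1000; b=T.T@(px2w(C,(k[-1]+.5,r),z)-p)*1000; print(r,k[0],k[-1],int(hsv[r,k,2].mean()),((a+b)/2).round(1),(b-a)[2].round(1))
E
python3 -c "
from sp import *
spacer(.07,'pics/w10.png')"
```

```text
t 11.63 linear [-0.0095  0.0694 -0.0037] dr [0.  6.2 0. ] q [ 0.98  0.46 -0.76  1.84  0.38  0.99  1.69]
t: 12.13
eef_pos: [0.4875, -0.276, 0.1084]
tool_rot: [-0.706, 0.707, -0.016, 0.019]
contact_force: [0.4, -0.9, 0.1]
gripper_width: 1.002
eef [ 0.4875 -0.276   0.1084] box [ 307  165   32  104 3150]
165 311 331 93 [-43.4  38.2   2.5] 12.7
173 309 336 98 [-38.5  38.2   3.5] 17.1
181 307 338 127 [-33.5  38.2   3.5] 19.7
189 307 338 195 [-28.5  38.3   3.5] 19.9
197 307 338 182 [-23.3  38.3   3.6] 20.0
205 308 338 198 [-18.1  38.3   3.9] 19.5
213 308 338 188 [-12.8  38.3   3.9] 19.7
221 308 338 165 [-7.4 38.3  4. ] 19.9
229 308 338 181 [-1.9 38.3  4. ] 20.0
237 308 338 183 [ 3.7 38.4  4. ] 20.2
245 309 337 167 [ 9.3 38.4  4.1] 19.0
253 309 338 176 [15.1 38.4  4.4] 19.9
261 309 338 185 [21.  38.4  4.5] 20.0
```

```bash
python3 -m crank '[{"linear":[-0.0028,0.0,0.003],"dr":[0,-1.1,0],"hand":1},{"linear":[-0.0028,0.03,0.003],"dr":[0,-1.1,0],"hand":1},{"linear":[-0.0028,0.055,0.003],"dr":[0,-1.1,0],"hand":1},{"linear":[-0.0028,0.066,0.003],"dr":[0,-1.1,0],"hand":1},{"linear":[-0.0028,0.066,0.003],"dr":[0,-1.1,0],"hand":1},{"linear":[-0.0028,0.066,0.003],"dr":[0,-1.1,0],"hand":1},{"linear":[-0.0028,0.066,0.003],"dr":[0,-1.1,0],"hand":-1},{"linear":[-0.0028,0.066,0.003],"dr":[0,-1.1,0],"hand":-1},{"linear":[-0.0028,0.066,0.003],"dr":[0,-1.1,0],"hand":-1},{"linear":[-0.0028,0.066,0.003],"dr":[0,-1.1,0],"hand":-1}]' 40
python3 -m crank '[{"linear":[0,0,0],"dr":[0,0,0],"hand":-1},{"linear":[0,0,0],"dr":[0,0,0],"hand":-1},{"linear":[0,0,0],"dr":[0,0,0],"hand":-1},{"linear":[0,0,0],"dr":[0,0,0],"hand":-1},{"linear":[0,0,0],"dr":[0,0,0],"hand":-1},{"linear":[0,0,0],"dr":[0,0,0],"hand":-1}]'
python3 -c "
from sp import *
spacer(.07,'pics/w11.png'); go([.61,-.12,.19],94)"
```

```text
t: 13.02
eef_pos: [0.4835, -0.2732, 0.0412]
tool_rot: [-0.707, 0.707, -0.011, 0.012]
contact_force: [0.2, -0.2, -0.1]
gripper_width: 0.456
t: 13.52
eef_pos: [0.4833, -0.2731, 0.0408]
tool_rot: [-0.707, 0.707, -0.011, 0.011]
contact_force: [-2.0, 0.1, 6.3]
gripper_width: 0.228
eef [ 0.4833 -0.2731  0.0408] box [ 293  189   50  161 7152]
189 306 329 81 [-44.7 -29.2   0.4] 9.3
202 300 336 94 [-39.5 -29.2   0.6] 14.6
215 296 339 95 [-34.1 -29.2   0.4] 17.5
228 294 342 185 [-28.5 -29.2   0.6] 19.8
241 294 341 184 [-22.8 -29.2   0.4] 19.6
254 293 341 166 [-17.  -29.2   0.2] 20.3
267 294 341 176 [-11.  -29.2   0.4] 20.2
280 294 340 151 [ -4.9 -29.2   0.2] 20.0
293 295 340 168 [  1.5 -29.2   0.4] 19.9
306 295 339 172 [  8.  -29.2   0.2] 19.7
319 295 339 159 [ 14.7 -29.2   0.2] 20.0
332 296 339 161 [ 21.6 -29.2   0.4] 19.9
345 296 338 169 [ 28.7 -29.2   0.2] 19.7
t 13.57 linear [ 0.1219 -0.1493  0.1569] dr [ 0.  -5.8  0. ] q [ 0.89  0.62 -0.63  1.95  0.53  0.74  1.48]
```

```bash
python3 -c "
from h import *
go([.634,-.077,.15],94)"
python3 -m crank '[{"linear":[0,-0.04,0],"dr":[0,0,0],"hand":-1},{"linear":[0,-0.08,0],"dr":[0,0,0],"hand":-1},{"linear":[0.03,-0.11,0.03],"dr":[0,0,0],"hand":-1},{"linear":[0.144,-0.11,0.2],"dr":[0,-5.8,0],"hand":-1},{"linear":[0.144,-0.11,0.2],"dr":[0,-5.8,0],"hand":-1},{"linear":[0.144,-0.11,0.2],"dr":[0,-5.8,0],"hand":-1},{"linear":[0.144,-0.11,0.2],"dr":[0,-5.8,0],"hand":-1},{"linear":[0.144,-0.11,0.2],"dr":[0,-5.8,0],"hand":-1},{"linear":[0.144,-0.11,0.2],"dr":[0,-5.8,0],"hand":-1},{"linear":[0.144,-0.11,0.2],"dr":[0,-5.8,0],"hand":-1}]'
python3 -c "
from h import *
go([.634,-.077,.11],94); im=bot.read_camera('wrist'); cv2.imwrite('pics/w12.png',cv2.resize(im[80:380,120:520],None,fx=2,fy=2,interpolation=2)); print(tool()[0])"
```

```text
t 13.57 linear [ 0.1445 -0.1093  0.2007] dr [ 0.  -5.8  0. ] q [ 0.89  0.62 -0.63  1.95  0.53  0.74  1.48]
t: 14.4
eef_pos: [0.6345, -0.0725, 0.1502]
tool_rot: [0.708, -0.706, -0.027, 0.027]
contact_force: [-0.1, -1.2, -1.5]
gripper_width: 0.228
t 14.4 linear [-0.0009  0.0402 -0.0046] dr [-0.2  0.4  0.1] q [ 0.54  0.61 -0.74  1.68  0.46  1.03  1.29]
[ 0.63335445 -0.07573882  0.14976549]
```

```bash
python3 -m crank '[{"linear":[0,0.02,-0.001],"dr":[0,0.3,0],"hand":-1},{"linear":[0,0.045,-0.001],"dr":[0,0.3,0],"hand":-1},{"linear":[0,0.045,-0.001],"dr":[0,0.3,0],"hand":-1},{"linear":[0,0.045,-0.001],"dr":[0,0.3,0],"hand":-1},{"linear":[0,0.045,-0.001],"dr":[0,0.3,0],"hand":-1},{"linear":[0,0.045,-0.001],"dr":[0,0.3,0],"hand":-1}]'
python3 -c "
from h import *
im=bot.read_camera('wrist'); cv2.imwrite('pics/w13f.png',im); cv2.imwrite('pics/w13.png',cv2.resize(im[100:360,180:480],None,fx=2.6,fy=2.3,interpolation=2)); print(tool()[0])
go([.634,-.077,.05],94)"
```

```text
t: 14.95
eef_pos: [0.6341, -0.0791, 0.1068]
tool_rot: [-0.707, 0.707, 0.023, -0.022]
contact_force: [-0.2, -0.5, -0.7]
gripper_width: 0.227
[ 0.63412306 -0.07892326  0.10682497]
t 15.0 linear [-0.0001  0.0568  0.002 ] dr [ 0.  -0.3  0.1] q [ 0.52  0.66 -0.71  1.71  0.5   0.96  1.26]
```

View pics/w13.png

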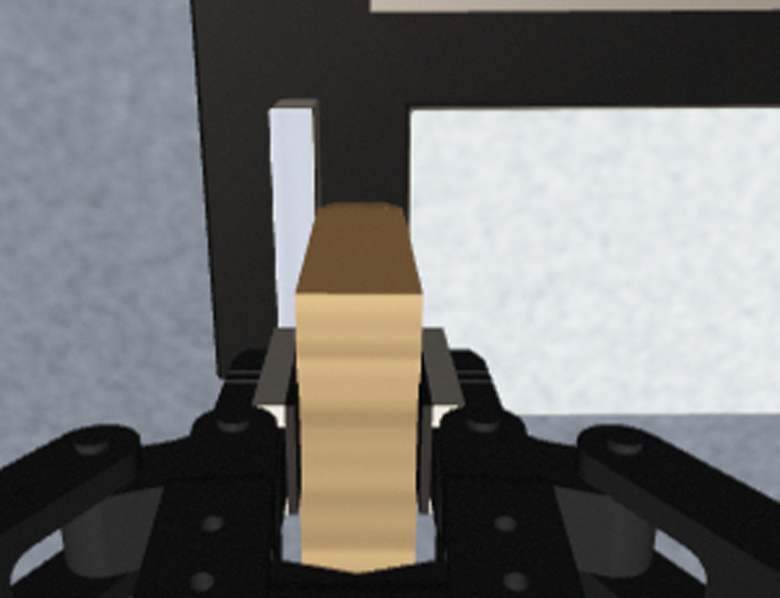

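The spacer is square to the gap: bar inner edge at crop column 315, panel edge at 410, spacer foot at 317–405. I'll compute the residual offset.

```bash
cat > gapm.py <<'E'
from fit import *
C=cam('wrist'); p,T,_=tool()
g=lambda x,y:(180+x/2.6,100+y/2.3)
L=lambda q,z:(T.T@(px2w(C,g(*q),z)-p)*1000).round(1)
print('bar',L((315,108),.04),L((318,200),.04),'panel',L((410,108),.048),L((409,200),.048),L((640,413),.048))
f=p[2]-.0408
print('sp top',L((297,293),f+.07),L((421,293),f+.07),'foot',L((320,206),f+.003),L((404,206),f+.003))
v=fit(C,[(g(271,108),(-8,-92.5,40)),(g(315,108),(-8,-80.5,40)),(g(410,108),(-8,-55,48)),(g(218,377),(100,-118,8)),(g(370,12),(-36,-65,20))])
c,s=np.cos(v[2]),np.sin(v[2]); X=np.array([v[0]+c*.042+s*.06775,v[1]+s*.042-c*.06775,.008]); print('gap in tool',(T.T@(X-p)*1000).round(1))
go([.634,-.077,.05],np.degrees(v[2])+90)
E
python3 gapm.py
```

```text
bar [-51.4  66.7 -10.8] [-23.   66.8 -10.4] panel [-52.2  58.7  13.8] [-24.9  58.8  14.1] [47.  58.9 82.9]
sp top [-28.8 -29.3  -9. ] [-28.8 -29.3  10.3] foot [-28.2  37.7  -8.5] [-28.2  37.7  11.5]
tray [ 0.5856 -0.0124] yaw 4.17
[[-0.8, -0.2], [-0.3, -0.4], [0.9, 0.5], [-0.1, 1.6], [0.4, -0.6]]
comp [ 0.5238 -0.0169] gap [ 0.6324 -0.0769] panel [ 0.6275 -0.0093]
gap in tool [-1.8 98.8  2.2]
t 15.0 linear [-0.0001  0.0568  0.002 ] dr [ 0.  -0.5  0.1] q [ 0.52  0.66 -0.71  1.71  0.5   0.96  1.26]
```

```bash
python3 -m crank '[{"linear":[-0.003,0.0,0.0002],"dr":[0,-0.4,0],"hand":-1},{"linear":[-0.003,0.01,0.0002],"dr":[0,-0.4,0],"hand":-1},{"linear":[-0.003,0.02,0.0002],"dr":[0,-0.4,0],"hand":-1},{"linear":[-0.003,0.028,0.0002],"dr":[0,-0.4,0],"hand":-1},{"linear":[-0.003,0.034,0.0002],"dr":[0,-0.4,0],"hand":-1},{"linear":[-0.003,0.04,0.0002],"dr":[0,-0.4,0],"hand":-1},{"linear":[-0.003,0.04,0.0002],"dr":[0,-0.4,0],"hand":-1},{"linear":[-0.003,0.04,0.0002],"dr":[0,-0.4,0],"hand":-1}]'
```

```text
t: 15.67
eef_pos: [0.6301, -0.0784, 0.0647]
tool_rot: [0.707, -0.707, -0.025, 0.026]
contact_force: [0.0, -0.1, -0.8]
gripper_width: 0.224
```

```bash
python3 -m crank '[{"linear":[0,0.005,0],"dr":[0,0,0],"hand":-1},{"linear":[0,0.009,0],"dr":[0,0,0],"hand":-1},{"linear":[0,0.013,0],"dr":[0,0,0],"hand":-1},{"linear":[0,0.0155,0],"dr":[0,0,0],"hand":-1},{"linear":[0,0.0155,0],"dr":[0,0,0],"hand":-1},{"linear":[0,0.0155,0],"dr":[0,0,0],"hand":-1},{"linear":[0,0.0155,0],"dr":[0,0,0],"hand":-1}]'
```

```text
t: 16.25
eef_pos: [0.6305, -0.0785, 0.05]
tool_rot: [0.707, -0.707, -0.025, 0.025]
contact_force: [0.9, -0.0, -0.7]
gripper_width: 0.224
```

```bash
python3 -m crank '[{"linear":[0,0.001,0],"dr":[0,0,0],"hand":-1},{"linear":[0,0.002,0],"dr":[0,0,0],"hand":-1},{"linear":[0,0.002,0],"dr":[0,0,0],"hand":-1},{"linear":[0,0.002,0],"dr":[0,0,0],"hand":-1},{"linear":[0,0.002,0],"dr":[0,0,0],"hand":-1}]'
```

```text
t: 16.67
eef_pos: [0.6307, -0.0785, 0.0488]
tool_rot: [-0.706, 0.707, 0.025, -0.025]
contact_force: [-1.8, -0.1, 4.8]
gripper_width: 0.224
```

The foot reached the gap floor at the expected height, with a 5 N rise. Releasing, lifting, and moving over the panel centre.

```bash
python3 -m crank '[{"linear":[0,0,0],"dr":[0,0,0],"hand":-0.2},{"linear":[0,0,0],"dr":[0,0,0],"hand":-0.2},{"linear":[0,0,0],"dr":[0,0,0],"hand":-0.2},{"linear":[0,0,0],"dr":[0,0,0],"hand":-0.2},{"linear":[0,0,0],"dr":[0,0,0],"hand":-0.2},{"linear":[0,-0.02,0],"dr":[0,0,0],"hand":-0.2},{"linear":[0,-0.05,0],"dr":[0,0,0],"hand":-0.2},{"linear":[0,-0.08,0],"dr":[0,0,0],"hand":-0.2},{"linear":[0,-0.08,0],"dr":[0,0,0],"hand":-0.2},{"linear":[0,-0.08,0],"dr":[0,0,0],"hand":-0.2}]'
python3 -m crank '[{"linear":[0,0,0.04],"dr":[0,0,0],"hand":-1},{"linear":[0,0,0.068],"dr":[0,0,0],"hand":-1},{"linear":[0,0,0.068],"dr":[0,0,0],"hand":-1},{"linear":[0,0,0.068],"dr":[0,0,0],"hand":-1},{"linear":[0,0,0.068],"dr":[0,0,0],"hand":-1},{"linear":[0,0,0.068],"dr":[0,0,0],"hand":-1},{"linear":[0,0,0.068],"dr":[0,0,0],"hand":-1},{"linear":[0,0,0.068],"dr":[0,0,0],"hand":-1}]'
python3 - <<'E'
from h import *
C=cam('wrist'); im=bot.read_camera('wrist'); cv2.imwrite('pics/w14.png',cv2.resize(im,None,fx=1.25,fy=1.25)); p,T,_=tool(); print(p)
for n,z in [('spacer_mid',.043),('panel_top',.048),('bracket_mid',.029),('compartment',.008)]:
    for r in bot.place_of('wrist',n)[:1]:
        X=px2w(C,r['xy'],z); print(n,r['score'],X.round(4),(T.T@(X-p)*1000).round(1))
go([.629,-.0095,.048],94.2)
E
```

```text
t: 17.5
eef_pos: [0.6318, -0.0785, 0.1298]
tool_rot: [-0.706, 0.707, 0.027, -0.024]
contact_force: [0.8, -0.1, 0.3]
gripper_width: 0.401
t: 18.17
eef_pos: [0.6255, -0.012, 0.1274]
tool_rot: [-0.707, 0.707, 0.024, -0.025]
contact_force: [-0.1, -0.5, -0.4]
gripper_width: -0.004
[ 0.62550232 -0.01174743  0.12755067]
spacer_mid 0.73 [ 0.6359 -0.0763  0.043 ] [  5.9  84.6 -65.1]
panel_top 0.72 [ 0.6267 -0.0096  0.048 ] [ 1.4 79.5  2.1]
bracket_mid 0.65 [ 0.5238 -0.0179  0.029 ] [-101.8   98.6    1. ]
t 18.42 linear [0.0035 0.0798 0.0012] dr [ 0.  -0.1  0. ] q [ 0.44  0.62 -0.73  1.73  0.48  0.98  1.17]
```

View pics/w14.png

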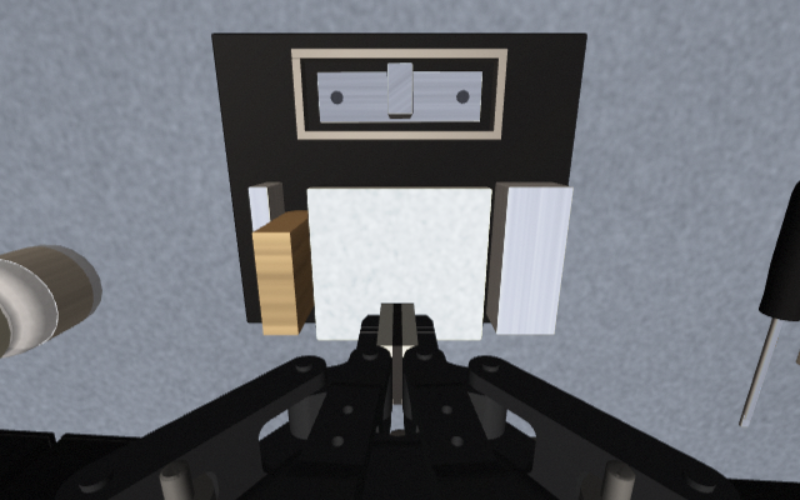

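The spacer stands upright in the wide gap at (280,280), the bracket is flat in its compartment, and the shut fingers are over the panel centre. Pressing now.

```bash
python3 -m crank '[{"linear":[0.003,0.03,0.001],"dr":[0,0,0],"hand":-1},{"linear":[0.003,0.055,0.001],"dr":[0,0,0],"hand":-1},{"linear":[0.003,0.072,0.001],"dr":[0,0,0],"hand":-1},{"linear":[0.003,0.079,0.001],"dr":[0,0,0],"hand":-1},{"linear":[0.003,0.083,0.001],"dr":[0,0,0],"hand":-1},{"linear":[0.003,0.086,0.001],"dr":[0,0,0],"hand":-1},{"linear":[0.003,0.087,0.001],"dr":[0,0,0],"hand":-1},{"linear":[0.003,0.087,0.001],"dr":[0,0,0],"hand":-1},{"linear":[0.003,0.087,0.001],"dr":[0,0,0],"hand":-1}]'
```

```text
t: 19.17
eef_pos: [0.6278, -0.0097, 0.0422]
tool_rot: [-0.706, 0.707, 0.025, -0.026]
contact_force: [-5.0, -0.8, 7.5]
gripper_width: 0.001
```

```bash
python3 -m crank '[{"linear":[0,0.001,0],"dr":[0,0,0],"hand":-1},{"linear":[0,0.002,0],"dr":[0,0,0],"hand":-1},{"linear":[0,0.003,0],"dr":[0,0,0],"hand":-1},{"linear":[0,0.003,0],"dr":[0,0,0],"hand":-1},{"linear":[0,0.003,0],"dr":[0,0,0],"hand":-1},{"linear":[0,0.003,0],"dr":[0,0,0],"hand":-1}]'
```

```text
t: 19.67
eef_pos: [0.628, -0.0096, 0.0401]
tool_rot: [-0.706, 0.707, 0.025, -0.025]
contact_force: [-7.8, -1.9, 13.1]
gripper_width: 0.002
```

```bash
python3 -m crank '[{"linear":[0,0.001,0],"dr":[0,0,0],"hand":-1},{"linear":[0,0.002,0],"dr":[0,0,0],"hand":-1},{"linear":[0,0.002,0],"dr":[0,0,0],"hand":-1},{"linear":[0,0.002,0],"dr":[0,0,0],"hand":-1},{"linear":[0,0.002,0],"dr":[0,0,0],"hand":-1},{"linear":[0,0.002,0],"dr":[0,0,0],"hand":-1},{"linear":[0,0.002,0],"dr":[0,0,0],"hand":-1},{"linear":[0,0.002,0],"dr":[0,0,0],"hand":-1}]'
python3 - <<'E'
from h import *
for k in range(3):
    C=cam('wrist'); im=bot.read_camera('wrist'); p,T,o=tool(); print(p.round(4),np.round(o['contact_force'],1))
cv2.imwrite('pics/w15.png',im)
for n,z in [('spacer_mid',.043),('bracket_mid',.029)]:
    for r in bot.place_of('wrist',n)[:1]: print(n,round(r['score'],2),px2w(C,r['xy'],z).round(4))
E
```

```text
t: 20.33
eef_pos: [0.6281, -0.0097, 0.04]
tool_rot: [-0.706, 0.708, 0.025, -0.025]
contact_force: [-13.3, -3.2, 27.8]
gripper_width: -0.002
[ 0.6281 -0.0097  0.04  ] [-13.6  -3.   27.7]
[ 0.6281 -0.0097  0.04  ] [-14.1  -3.7  27.6]
[ 0.6281 -0.0097  0.04  ] [-14.2  -2.6  27.5]
spacer_mid 0.65 [ 0.6321 -0.0776  0.043 ]
bracket_mid 0.93 [ 0.5235 -0.0166  0.029 ]
```

```bash
python3 -c "
from h import *
bot.hand_in(); print(tool()[2]['t'])"
```

```text
the job is handed in; nothing more can be done
the job is handed in; nothing more can be done
```

The kit is ready for strapping: all three steps were done in the order asked, and I handed it in about 20.5 s into the 64 s limit. The hand-in gives no verdict.

- **Bracket:** I gripped it by its lug, laid it flat in the long compartment and let go. Later pictures show it lying flat inside the rim.
- **Spacer:** It went foot first into the wide gap beside the thin bar. Contact with the gap floor came at the expected height, with about 5 N. I released it about midway along the panel's edge, and the last viewed picture shows it standing upright.
- **Panel:** I pressed it at its centre with the shut fingers. The tip held steady at 40.0 mm, flush with the bars. The force then rose to about 28 N with no further travel, which means the solid stop. It was still held there at hand-in.

**Checks that disagreed or fell short:**
- Early wrist-camera estimates of the tray differed by up to about 10 mm in y, so I corrected both placements from close range.
- At the end there was about 14 N of sideways force along x while pressing. The pose stayed steady.
- The picture limit was used up, so I did not view the final pressed state. At that point I relied on the pose and force readings, plus the network's positions for the spacer and bracket, which matched where I had placed them.
- I did not measure the other things on the bench again. None of the moves came near them or met unexpected contact.

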